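# Double the snack cups and hold a roll over them with tongs

### The job

At the reading room's coffee table, first double up the snack cups: seat the white cup fully down into the blue cup, upright, and let go of it. Then grip the sprung tongs, close them on the golden bread roll (never touching the roll itself with the gripper), lift it off the board and finish while still holding it still in the tongs, centred over the mouth of the doubled cups and a few centimetres clear above them. Leave the muffin, the jar and the books where they are.

Things in the scene. Friction and masses are not known exactly. Their poses are not given: they have to be found in the camera images.
- white_cup_center (a point): Centre (half-way up) of the white snack cup, 70 mm tall, upright, z up, 70 g. Foot 38 mm across, widening as a cone to 55 mm at 46 mm up; there a flat shoulder steps out to a straight collar 66 mm across, from 46 mm up to the rim. Mouth 60 mm inside. Grip the collar from above, finger ends at most 22 mm below the rim: only the collar stays outside the other cup.
- blue_cup_center (a point): Centre (half-way up) of the blue snack cup, same shape as the white one, loose, upright, z up. Once seated, the white cup's shoulder rests on the blue rim: the white cup is then 24 mm higher than the blue one and the pair is 94 mm tall; sideways play about 2 mm.
- tongs_grip (a point): Steel tongs lying on their side; two level arms, strips 26 mm tall. Point midway between the black grips, half-way up (z 13 mm). x axis: towards the jaws; y: closing direction. Pivot 75 mm behind, jaw ends 125 mm ahead; the jaws' hollow for the roll is centred 100 mm ahead. Free: 57 mm over the outsides of the grips (30 mm behind to 33 mm ahead of the point), 86 mm between the jaws.
- tongs_left (a joint): Closing angle of the tongs' left arm (the right mirrors it): 0 rad open, about 0.12 on the roll, 0.19 shut. Fingers from above squeeze the grips' outsides; springs push each finger back with 6 N (open) to 8 N, enough to carry the tongs part closed (say 51 mm over the grips). About 40 mm over the grips closes them on the roll (jaws move 2.3 times as far); hold it with 20 to 40 N.
- roll_center (a point): Centre (half-way up) of the golden-brown bread roll with pale cuts on top, round, 44 mm across at its widest and 36 mm tall, 35 g, on the serving board, 140 mm from the muffin.
- muffin_center (a point): Centre of the dark chocolate muffin in a red case, 52 mm across and 49 mm tall, on the same board. Leave alone.
- jar_center (a point): Centre (half-way up) of a closed glass jar with a steel lid, 68 mm across, 100 mm tall. Leave alone.
- books_center (a point): Centre of two books lying on each other, 120 x 180 mm, 52 mm tall. Leave alone.
- roll: The same roll; origin at the centre of its underside.
- tongs: The same tongs, 90 g, balanced near the grip point; origin on the underside, 13 mm below the grip point; same axes.
- white_cup: The same white cup; origin at the centre of its foot.
- blue_cup: The same blue cup; origin at the centre of its foot.
- board: Fixed light wooden serving board under the roll and the muffin, 110 mm (its x) by 240 mm (its y), 18 mm thick; origin at the centre of its underside.
Not all that is in view belongs to the job. What is shaped like the white_cup but orange or turquoise is not meant. What is meant by the blue_cup is not turquoise, and is the larger of those in its own colour.

How it is judged:
By the outcome, as a careful person would: the job done as asked, in the order asked, and still so for the second after the job is handed in, while the arm keeps its last pose, push and grip.
It also fails if it takes over 58 s, if anything falls off the work surface, if the arm or the gripper's body presses on something with over 40 N, if the wrist force passes 120 N, or if a joint passes its speed limit or range.

### The arm

A 6-joint arm with a two-finger parallel gripper is mounted at the origin on the work surface. World frame = base frame: x ahead of the robot, y to its left, z up, the work surface at z = 0. Lengths are in m, angles in degrees, forces in N, time in s.
With the tool pointing down it reaches from about 0.25 to 0.8 m from the base axis. Payload 3.9 kg.
Tool frame: the origin (TCP) lies on the centre line of the jaws, within the pads' length; the fingertips stand 25 mm ahead of it and the grasp point (between the pads) lies 6 mm ahead of it (r.nose_length is the distance from the TCP to the fingertips, in m); z points along the fingers, x is the direction in which the jaws open and shut, and the axes are right-handed (so a half turn about z gives the same grasp; the last joint's range is limited). The gripper opens to 85 mm and grips with 20 to 120 N. Pads are 22 mm wide; open, the fingers measure 114 mm over their backs; the gripper's body (76 mm by 85 mm) begins 54 mm behind the grasp point. The pads swing forward as they close: fully open they stand 13 mm farther back than shut.
Start: joints at [-73.281, 14.897, -7.913, 67.191, 0, 90], TCP at [0.151, -0.503, 0.256] pointing down, gripper open.
Joint ranges: [-159.42, 159.42], [-47.68, 98.78], [-73.54, 78.23], [-108.79, 121.32], [-90, 84.71], [-180, 180]. Speed limits (degrees/s): [147.25, 147.25, 180, 180, 180, 180].

### API

Orientations are given as a 3x3 rotation matrix whose columns are the frame's x, y, z axes.
In Python, from plant import telemetry, optics, r gives the robot as it stands.
- The arm moves only by the shell command python3 -m pendant 'ROWS' [FORCE]. ROWS is JSON, a list of rows, each a list of 3 entries, a list of its own where there are three numbers: the opening, from 0 (shut) to 1 (fully open), then the shift along the world's x, y, z in cm, then the turn, a rotation vector about the world's x, y, z in rad. In form: [[gripper, [x, y, z], [ax, ay, az]], ...]. A call has 1 to 20 rows; each row is the pose to reach, as a shift and turn from the pose measured when the call began; what a row does not reach only later rows make up. A row lasts 1/10 s, in which the tool goes at most 50 mm and 8.59 degrees, less where a joint would pass 70% of its speed; a pose out of reach is approached as far as the arm can. A call with a gripper value outside its range is refused whole. The fingers move at their own pace and stop on an object; FORCE is the grip in N (left out, the last holds). Time passes only in rows, so rows that repeat a pose let the fingers close. It gives the time, the measured TCP pose, the force and the opening at its end, in the units of the state.
- telemetry.observe(): the state, without advancing time (a new reading comes with each control period).
- optics.read_camera(name): name is "scene" or "top"; returns a dict with "img" (420x560x3 uint8, red, green, blue), "vertical_fov" (degrees; the focal length in pixels is half the picture's height over the tangent of half this angle, whatever the lens; pixels are square), "cx", "cy" (the principal point, pixels), "R" (3x3) and "t" (3): a world point X has camera coordinates R X + t. Camera axes: x right, y down, z forward; pixel columns grow to the right and rows downward; lengths in m; the calibration is good to about 2 mm. A picture is of the moment at which its call begins. There is no depth.
- r.close_job(): hands the job in, once; it reports no verdict.
The state is a dict: "clock": time; "qpos": joint angles; "joint_vel": joint speeds; "joint_torque": joint torques, N m; "position": TCP position; "tool_rot": TCP orientation; "wrist_force": force on the tool from outside, world axes, zero at the start; "moment": the same for the moment, N m; "opening": finger opening in m.
Only numpy, scipy, OpenCV 4.12 (cv2) and the standard library are available. Lean on these libraries where they do the work, as an engineer would, in place of code of your own. Each camera call takes 0.05 s, during which the arm holds its last target.

## Working session

There is one attempt and no reset: what is moved stays moved. The work goes in short steps, Python scripts to look and compute and a shell command to move; the robot and the scene stay as the last step left them, time stands still between calls to the robot, and variables do not carry over. Pictures are saved under pics/ and viewed, and the job is handed in when it is done.

```bash
ls; mkdir -p pics
python3 - <<'E'
from plant import telemetry, optics, r
import cv2
print(telemetry.observe())
for n in("scene","top"):
    c=optics.read_camera(n); cv2.imwrite(f"pics/{n}0.png",c["img"][:,:,::-1])
    print(n,c["vertical_fov"],c["cx"],c["cy"],c["R"],c["t"])
print(r.nose_length)
E
```

```text
pics
{'clock': 0.0, 'qpos': array([-7.32812505e+01,  1.49356510e+01, -7.98854932e+00,  6.71894197e+01,
        6.72408079e-04,  9.00010586e+01]), 'joint_vel': array([ 0.0133175 ,  0.00499577,  0.01822309,  0.07512094,  0.0253959 ,
       -0.14346487]), 'joint_torque': array([ 1.17277941e-03, -4.05678821e+01,  2.53922296e+01,  1.88823184e-02,
       -2.42302877e-05, -6.33698747e-06]), 'position': array([ 0.15084479, -0.50218269,  0.25544718]), 'tool_rot': array([[ 2.87655682e-01, -9.57733729e-01, -5.59229865e-04],
       [-9.57731839e-01, -2.87656226e-01,  1.90259172e-03],
       [-1.98304221e-03, -1.16990718e-05, -9.99998034e-01]]), 'wrist_force': array([ 0.18950515, -0.01364178, -0.77261058]), 'moment': array([-0.05748752,  0.01397634, -0.01070946]), 'opening': 0.08569485496547029}
scene 49.91792584246952 276.5572484632445 212.19263102445697 [[-0.81297369  0.58224821 -0.00779688]
 [ 0.34766125  0.47459937 -0.80863285]
 [-0.46712464 -0.66010791 -0.58826195]] [ 0.50301382 -0.13250003  1.17948285]
top 42.226761945092974 285.30587169357307 210.99109467446087 [[ 0.02569252 -0.99959538 -0.01220535]
 [-0.9935952  -0.02419055 -0.11037846]
 [ 0.11003854  0.01496308 -0.99381468]] [-0.06136724  0.56850866  1.15932404]
0.025
```

View pics/scene0.png

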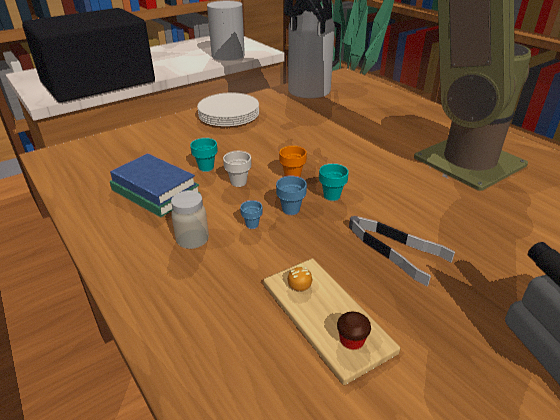

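View pics/top0.png

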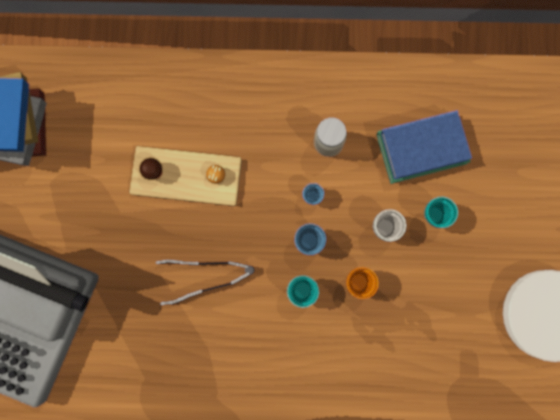

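```bash
cat > h.py <<'E'
import numpy as np, cv2
from plant import telemetry, optics, r
def cam(n):
    c=optics.read_camera(n); c["f"]=210/np.tan(np.radians(c["vertical_fov"]/2)); return c
def px(c,X):
    p=c["R"]@np.array(X)+c["t"]; return np.array([c["cx"]+c["f"]*p[0]/p[2],c["cy"]+c["f"]*p[1]/p[2]])
def ray(c,u,v,z):
    d=c["R"].T@np.array([(u-c["cx"])/c["f"],(v-c["cy"])/c["f"],1]); o=-c["R"].T@c["t"]
    return o+d*(z-o[2])/d[2]
def crop(c,x0,y0,w,h,k,name,pts=()):
    im=c["img"][y0:y0+h,x0:x0+w,::-1].copy(); im=cv2.resize(im,None,fx=k,fy=k,interpolation=cv2.INTER_CUBIC)
    for i in range(0,w,10):
        cv2.line(im,(i*k,0),(i*k,6 if i%50 else 14),(0,0,255),1)
        if (x0+i)%20==0: cv2.putText(im,str(x0+i),(i*k,24),0,.4,(255,255,255),1)
    for i in range(0,h,10):
        cv2.line(im,(0,i*k),(6,i*k),(0,0,255),1)
        if (y0+i)%20==0: cv2.putText(im,str(y0+i),(8,i*k+4),0,.4,(255,255,255),1)
    for L in pts:
        q=[tuple(int(round(a)) for a in ((px(c,p)-[x0,y0]+.5)*k)) for p in L]
        if len(q)==1: cv2.circle(im,q[0],3,(0,255,0),1)
        else: cv2.polylines(im,[np.array(q,np.int32)],False,(0,255,0),1)
    cv2.imwrite("pics/"+name,im)
def ring(x,y,z,d): 
    a=np.linspace(0,2*np.pi,49); return [[x+d/2*np.cos(t),y+d/2*np.sin(t),z] for t in a]
E
python3 - <<'E'
from h import *
c=cam("top")
crop(c,280,170,190,140,4,"t1.png"); crop(c,120,130,150,190,3,"t2.png")
c=cam("scene")
crop(c,180,130,180,110,4,"s1.png"); crop(c,250,200,220,180,3,"s2.png")
E
```

```text
(no output)
```

View pics/t1.png

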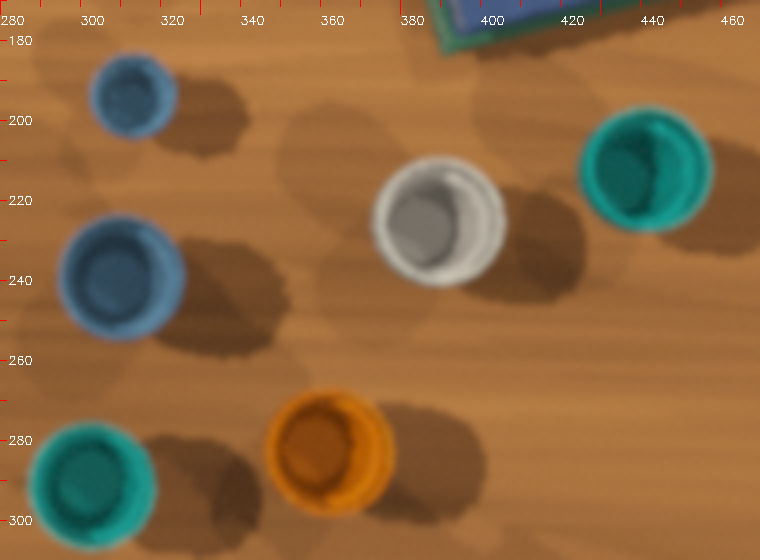

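View pics/t2.png

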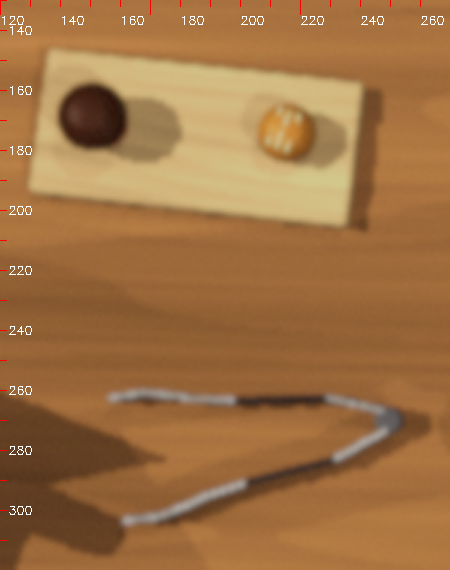

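View pics/s1.png

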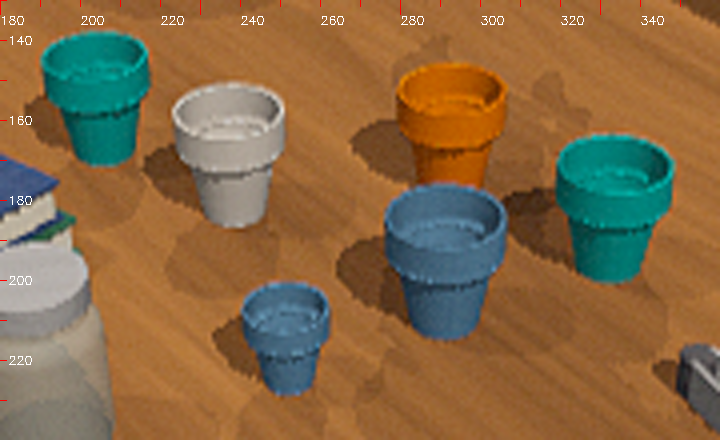

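View pics/s2.png

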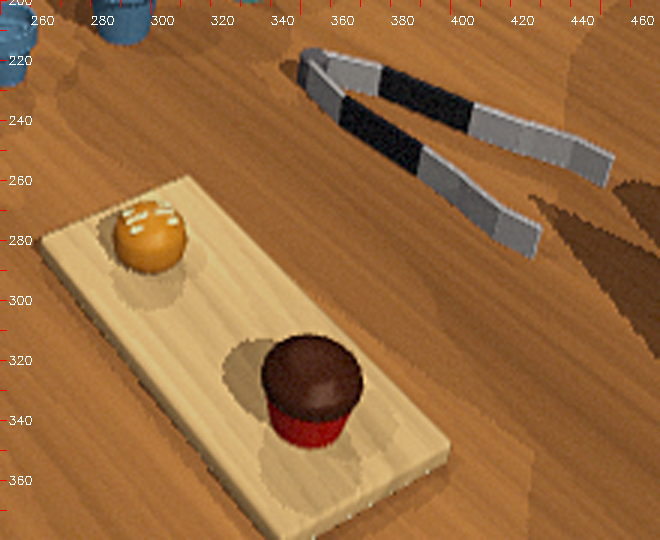

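Run:
```python
from h import *
c=cam("top"); s=cam("scene")
W=ray(c,389.3,224.9,.07);B=ray(c,310,238.9,.07)
# scene ellipse centres: rim
Ws=ray(s,180+229/4-.5,130+121/4-.5+0,.07);Bs=ray(s,180+446/4-.5,130+222/4-.5,.07)
print(W,B,Ws,Bs)
R=ray(c,120+286/3-.5,130+131/3-.5,.018+.018); Rs=ray(s,250+151/3-.5,200+236/3-.5,.036)
print("roll",R,Rs)
M=ray(c,120+93/3-.5,130+116/3-.5,.045);print("muf",M,np.linalg.norm(M[:2]-R[:2]))
print("board",[ray(c,120+a/3-.5,130+b/3-.5,.018) for a,b in((48,48),(362,84),(347,227),(30,190))])
print("jar",ray(c,330.5,133,.1),"small blue",ray(c,312.5,193.5,.045),"turq",ray(c,302.5,291,.07),"or",ray(c,362,283,.07),"turq2",ray(c,441,212.5,.07))
# tongs top edges z=.026
for n,a,b in(("pivot",390,420),("Ljaw",110,398),("Rjaw",123,520),("Lg1",235,402),("Lg2",325,399),("Rg1",247,484),("Rg2",333,460)):
    print(n,ray(c,120+a/3-.5,130+b/3-.5,.026))
for n,a,b in(("Ljaw",541,227),("Rjaw",613,155),("Lg1",420,147),("Lg2",343,95),("Rg1",473,104),("Rg2",383,66)):
    print("s",n,ray(s,250+a/3-.5,200+b/3-.5,.026))
```

```text
[ 0.54142733 -0.2674282   0.07      ] [ 0.50776855 -0.10116669  0.07      ] [ 0.54628732 -0.26004549  0.07      ] [ 0.5101086  -0.09770515  0.07      ]
roll [0.64925827 0.10998015 0.036     ] [0.64645063 0.10869817 0.036     ]
muf [0.6554304  0.25010967 0.045     ] 0.14026538134647631
board [array([0.71137549, 0.29399671, 0.018     ]), array([0.68936486, 0.05725341, 0.018     ]), array([0.58160421, 0.06460399, 0.018     ]), array([0.60357504, 0.30136824, 0.018     ])]
jar [ 0.72869164 -0.1384947   0.1       ] small blue [ 0.60793177 -0.1053395   0.045     ] turq [ 0.39887657 -0.08780845  0.07      ] or [ 0.41860357 -0.21128055  0.07      ] turq2 [ 0.57035006 -0.37605375  0.07      ]
pivot [0.440592   0.02749168 0.026     ]
Ljaw [0.451264   0.23176834 0.026     ]
Rjaw [0.3639705  0.21781285 0.026     ]
Lg1 [0.45069498 0.14057601 0.026     ]
Lg2 [0.45453263 0.07521203 0.026     ]
Rg1 [0.39199797 0.12932922 0.026     ]
Rg2 [0.41079219 0.06778038 0.026     ]
s Ljaw [0.44856053 0.23083469 0.026     ]
s Rjaw [0.35992589 0.21525199 0.026     ]
s Lg1 [0.45222825 0.13830419 0.026     ]
s Lg2 [0.45402941 0.07109459 0.026     ]
s Rg1 [0.39148056 0.12869194 0.026     ]
s Rg2 [0.40918622 0.06419037 0.026     ]
```

```bash
cat > ov.py <<'E'
from h import *
import sys
def cup(x,y,z=0): return [ring(x,y,z+.07,.066),ring(x,y,z+.046,.066),ring(x,y,z,.038)]
def both(name,objs,regions):
    for n in("top","scene"):
        c=cam(n); x0,y0,w,h,k=regions[n]; crop(c,x0,y0,w,h,k,f"{n}_{name}",objs)
    a=cv2.imread(f"pics/top_{name}");b=cv2.imread(f"pics/scene_{name}")
    H=max(a.shape[0],b.shape[0]); 
    f=lambda i:cv2.copyMakeBorder(i,0,H-i.shape[0],0,0,0)
    cv2.imwrite("pics/"+name,np.hstack([f(a),f(b)]))
E
python3 - <<'E'
from ov import *
both("c1.png",cup(.543,-.265)+cup(.508,-.1005),{"top":(285,190,130,75,3),"scene":(210,140,110,90,3)})
# also roll
both("r1.png",[ring(.648,.1095,.036,.044),ring(.648,.1095,.018,.03)],{"top":(190,140,60,70,6),"scene":(270,250,60,60,6)})
E
```

```text
(no output)
```

View pics/c1.png

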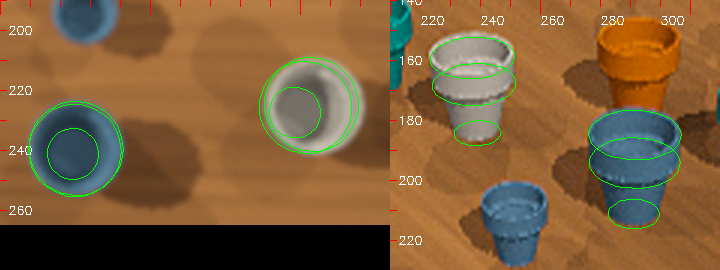

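View pics/r1.png

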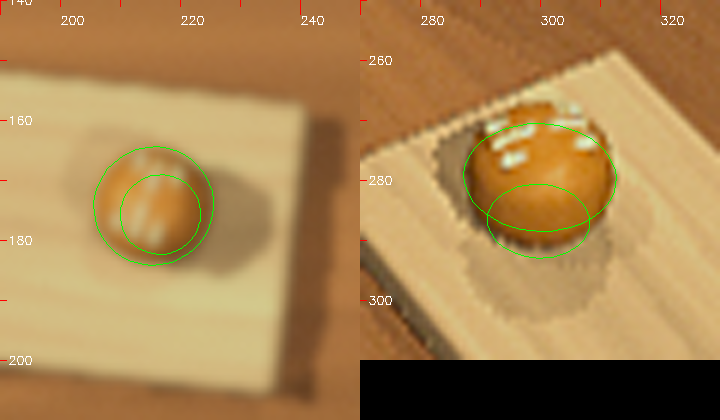

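Candidates (top view): white cup only at (390,225). Blue: large (310,239) vs small (312,193), so I take the large one. Turquoise (302,291) and (441,212) and orange (362,283) are not meant. The overlays fit in both views: white at (.5425,-.2665), blue at (.508,-.1005), roll at (.648,.110), 140 mm from the muffin as stated. Now I move above the white cup with the jaws along world x.

```bash
python3 -m pendant '[[1,[3,2,-1],[0,0,0.14]],[1,[7,4.2,-2],[0,0,0.28]],[1,[11,6.6,-3],[0,0,0.42]],[1,[15,9,-4],[0,0,0.56]],[1,[19,11.4,-5],[0,0,0.7]],[1,[23,13.8,-6],[0,0,0.84]],[1,[27,16.2,-7],[0,0,0.98]],[1,[31,18.6,-7.5],[0,0,1.12]],[1,[35,21,-7.5],[0,0,1.24]],[1,[38,23,-7.5],[0,0,1.279]],[1,[39.2,23.6,-7.5],[0,0,1.279]],[1,[39.2,23.6,-7.5],[0,0,1.279]],[1,[39.2,23.6,-7.5],[0,0,1.279]],[1,[39.2,23.6,-7.5],[0,0,1.279]]]' 30
python3 - <<'E'
from ov import *
o=telemetry.observe();print(o["tool_rot"].round(3),o["wrist_force"],o["moment"])
P=o["position"]; T=o["tool_rot"]
ends=[[(P+T@[s*.0425,0,a])] for s in(-1,1) for a in (.006,.012,.025)]
both("m1.png",ends+cup(.5425,-.2665),{"top":(340,170,110,110,3),"scene":(180,40,130,160,3)})
E
```

```text
clock: 1.9
position: [0.5415, -0.2677, 0.1813]
tool_rot: [[1.0, -0.002, -0.001], [-0.002, -1.0, -0.0], [-0.001, 0.0, -1.0]]
wrist_force: [-1.3, 0.3, 0.2]
opening: 0.0855
[[ 1.    -0.002 -0.001]
 [-0.002 -1.    -0.   ]
 [-0.001  0.    -1.   ]] [-1.29186557  0.28158034  0.24485518] [0.01890679 0.03430263 0.02044826]
```

View pics/m1.png

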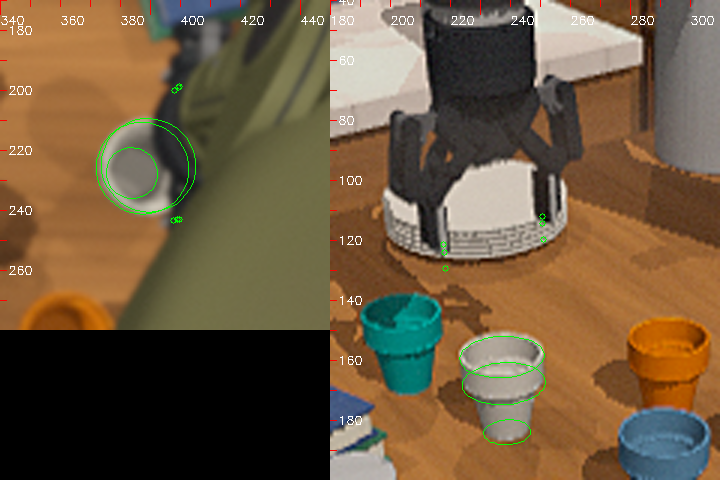

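The dots show the open fingertips about 12 mm ahead of the TCP, so they reach further as they close. Lowering onto the collar.

```bash
python3 -m pendant '[[1,[0.1,0.1,-2.5],[0,0,0]],[1,[0.1,0.1,-5.5],[0,0,0]],[1,[0.1,0.1,-8],[0,0,0]],[1,[0.1,0.1,-10],[0,0,0]],[1,[0.1,0.1,-10.9],[0,0,0]],[1,[0.1,0.1,-10.9],[0,0,0]],[1,[0.1,0.1,-10.9],[0,0,0]]]' 30
python3 - <<'E'
from ov import *
both("m2.png",cup(.5425,-.2665),{"top":(340,170,110,110,3),"scene":(180,90,130,120,3)})
E
```

```text
clock: 2.7
position: [0.5429, -0.2674, 0.0733]
tool_rot: [[1.0, -0.003, 0.0], [-0.003, -1.0, -0.001], [0.0, 0.001, -1.0]]
wrist_force: [-0.1, -0.1, 0.5]
opening: 0.0853
```

View pics/m2.png

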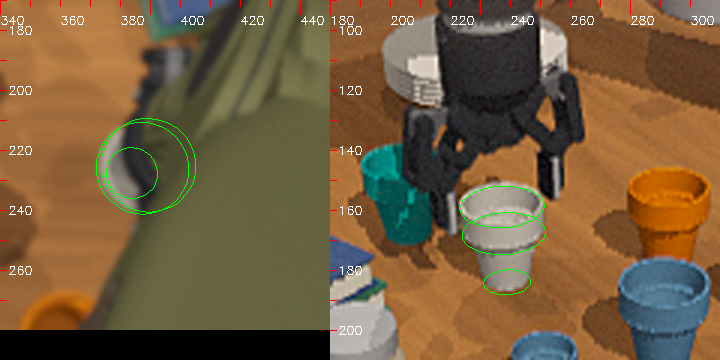

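```bash
python3 -m pendant '[[0.6,[0,0,0],[0,0,0]],[0.6,[0,0,0],[0,0,0]],[0.6,[0,0,0],[0,0,0]],[0.6,[0,0,0],[0,0,0]],[0.6,[0,0,0],[0,0,0]]]' 25
python3 - <<'E'
from ov import *
both("m3.png",cup(.5425,-.2665),{"top":(340,170,110,110,3),"scene":(180,90,130,120,3)})
E
```

```text
clock: 3.3
position: [0.5444, -0.2679, 0.0754]
tool_rot: [[1.0, -0.003, 0.004], [-0.003, -1.0, -0.003], [0.004, 0.003, -1.0]]
wrist_force: [-1.2, -0.7, 6.2]
opening: 0.0639
```

View pics/m3.png

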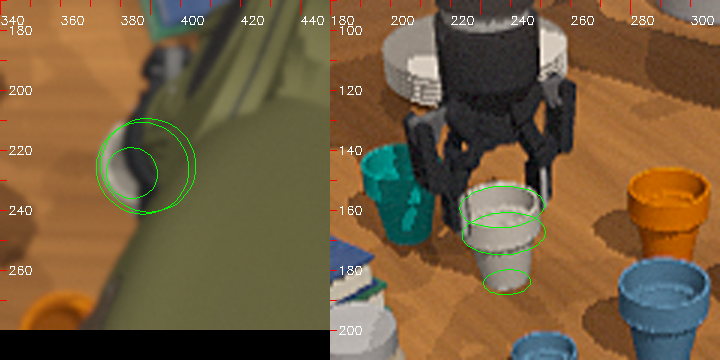

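```bash
python3 -m pendant '[[0.6,[0,0,1.5],[0,0,0]],[0.6,[0,0,4],[0,0,0]],[0.6,[0,0,7],[0,0,0]],[0.6,[0,0,9.5],[0,0,0]],[0.6,[-0.4,2,11],[0,0,0]],[0.6,[-1,5,11],[0,0,0]],[0.6,[-1.8,8.5,11],[0,0,0]],[0.6,[-2.6,12,11],[0,0,0]],[0.6,[-3.2,15,11],[0,0,0]],[0.6,[-3.6,16.6,11],[0,0,0]],[0.6,[-3.6,16.6,11],[0,0,0]],[0.6,[-3.6,16.6,11],[0,0,0]],[0.6,[-3.6,16.6,11],[0,0,0]]]'
python3 - <<'E'
from ov import *
o=telemetry.observe();P=o["position"];print(P)
x,y=P[:2];y+=.0015
z=P[2]-.0745
both("m4.png",cup(.508,-.1005)+cup(x,y,z),{"top":(260,180,120,110,3),"scene":(230,90,110,140,3)})
E
```

```text
clock: 4.7
position: [0.5088, -0.1027, 0.1855]
tool_rot: [[1.0, -0.003, 0.004], [-0.003, -1.0, -0.003], [0.004, 0.003, -1.0]]
wrist_force: [0.8, 0.0, -0.7]
opening: 0.0639
[ 0.50883546 -0.1027186   0.18546875]
```

View pics/m4.png

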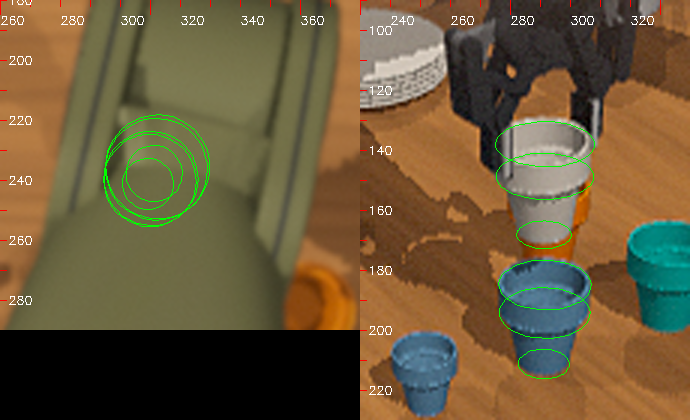

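Run:
```python
from ov import *
o=telemetry.observe();P=o["position"]
x,y=P[:2];y+=.0015
z=P[2]-.0745
c=cam("scene")
crop(c,268,125,45,90,6,"a.png",cup(.508,-.1005)+cup(x,y,z)); crop(c,268,125,45,90,6,"b.png")
cv2.imwrite("pics/m5.png",np.hstack([cv2.imread("pics/a.png"),cv2.imread("pics/b.png")]))
```

```text
(no output)
```

View pics/m5.png

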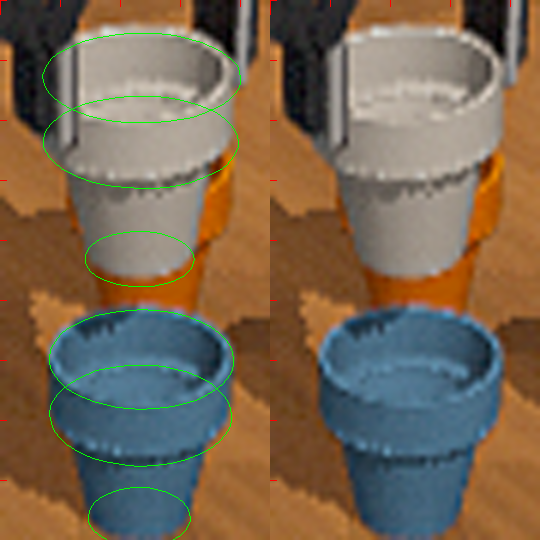

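```bash
python3 -m pendant '[[0.6,[-0.1,0.2,-1.5],[0,0,0]],[0.6,[-0.1,0.2,-3.5],[0,0,0]],[0.6,[-0.1,0.2,-5.5],[0,0,0]],[0.6,[-0.1,0.2,-6.5],[0,0,0]],[0.6,[-0.1,0.2,-7.3],[0,0,0]],[0.6,[-0.1,0.2,-7.7],[0,0,0]],[0.6,[-0.1,0.2,-7.7],[0,0,0]]]'
python3 - <<'E'
from ov import *
c=cam("scene")
crop(c,258,140,65,90,6,"m6.png")
E
```

```text
clock: 5.55
position: [0.5078, -0.101, 0.1082]
tool_rot: [[1.0, -0.004, 0.004], [-0.004, -1.0, -0.003], [0.004, 0.003, -1.0]]
wrist_force: [-0.8, -0.3, -0.5]
opening: 0.0638
```

View pics/m6.png

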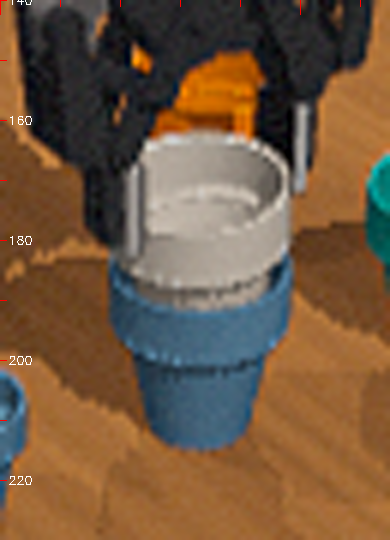

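```bash
python3 -m pendant '[[0.6,[0,0.05,-0.4],[0,0,0]],[0.6,[0,0.05,-0.7],[0,0,0]],[0.6,[0,0.05,-0.9],[0,0,0]],[0.6,[0,0.05,-1.0],[0,0,0]],[0.6,[0,0.05,-1.0],[0,0,0]]]'
python3 - <<'E'
from ov import *
c=cam("scene")
crop(c,258,140,65,90,6,"m7.png")
E
```

```text
clock: 6.1
position: [0.5098, -0.1007, 0.0998]
tool_rot: [[1.0, -0.004, 0.008], [-0.004, -1.0, -0.003], [0.008, 0.003, -1.0]]
wrist_force: [0.5, 0.1, 5.4]
opening: 0.0639
```

View pics/m7.png

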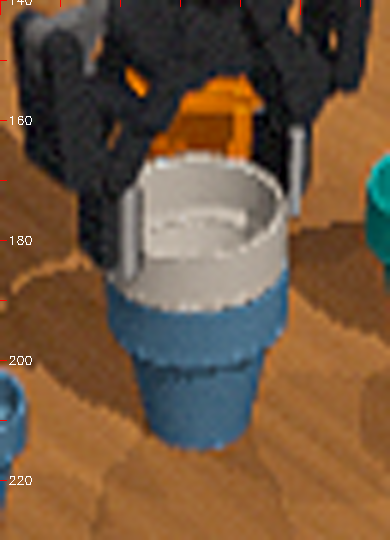

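```bash
python3 -m pendant '[[0.6,[0,0,-0.15],[0,0,0]],[0.6,[0,0,-0.15],[0,0,0]],[1,[0,0,0],[0,0,0]],[1,[0,0,0],[0,0,0]],[1,[0,0,0],[0,0,0]],[1,[0,0,0],[0,0,0]],[1,[0,0,1],[0,0,0]],[1,[0,0,4],[0,0,0]],[1,[0,0,8],[0,0,0]],[1,[-1,2,11],[0,0,0]],[1,[-2.5,6,11],[0,0,0]],[1,[-4,10,11],[0,0,0.04]],[1,[-6,14,11],[0,0,0.1]],[1,[-7.5,18,11],[0,0,0.17]],[1,[-8.3,20.1,11],[0,0,0.17]],[1,[-8.3,20.1,11],[0,0,0.17]],[1,[-8.3,20.1,11],[0,0,0.17]]]'
python3 - <<'E'
from ov import *
o=telemetry.observe();P=o["position"];T=o["tool_rot"];print(T.round(3),P)
c=cam("scene")
crop(c,248,130,85,100,5,"a.png",cup(.508,-.1005)+cup(.508,-.1005,.024)); crop(c,248,130,85,100,5,"b.png")
cv2.imwrite("pics/m8.png",np.hstack([cv2.imread("pics/a.png"),cv2.imread("pics/b.png")]))
c=cam("top")
crop(c,270,200,85,85,5,"a.png",cup(.508,-.1005)+cup(.508,-.1005,.024)); 
crop(c,140,160,190,160,4,"m9.png")
E
```

```text
clock: 7.85
position: [0.4269, 0.1004, 0.2103]
tool_rot: [[0.986, 0.166, 0.01], [0.167, -0.986, -0.002], [0.009, 0.004, -1.0]]
wrist_force: [-0.6, -0.3, -0.7]
opening: 0.0849
[[ 0.986  0.166  0.01 ]
 [ 0.167 -0.986 -0.002]
 [ 0.009  0.004 -1.   ]] [0.42686575 0.10043589 0.21031132]
```

View pics/m8.png

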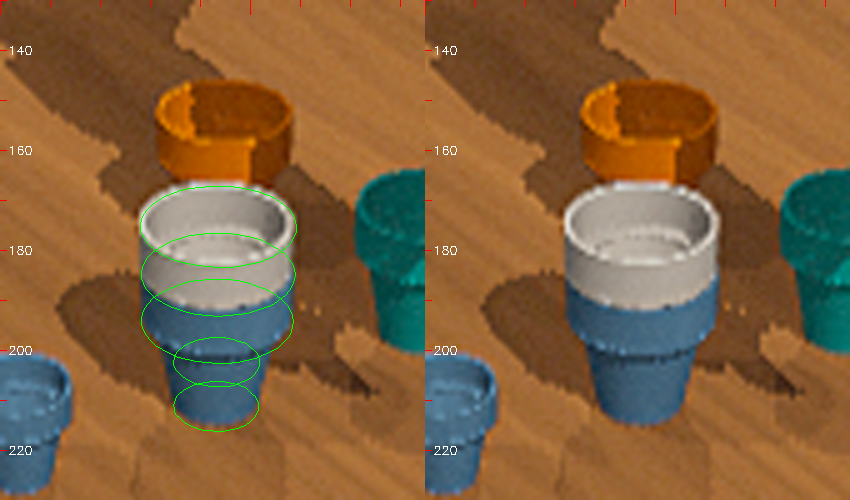

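View pics/m9.png

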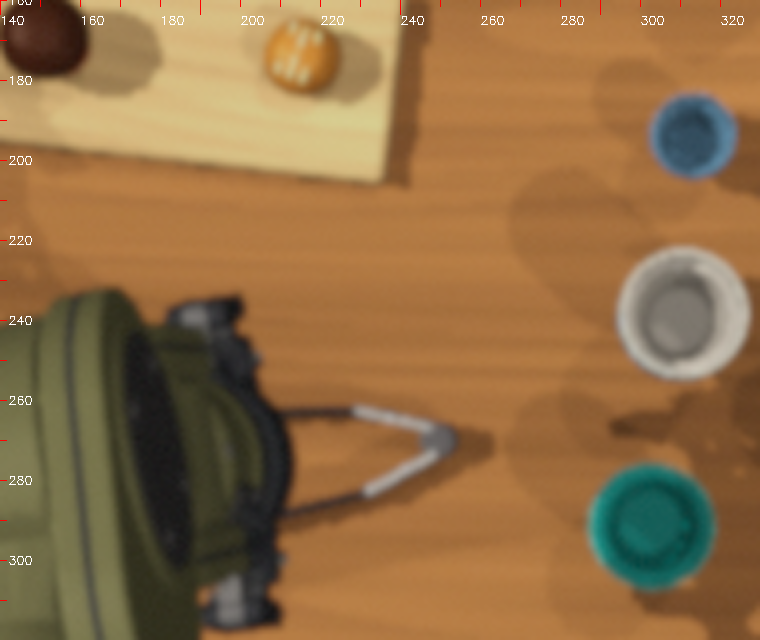

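View pics/a.png

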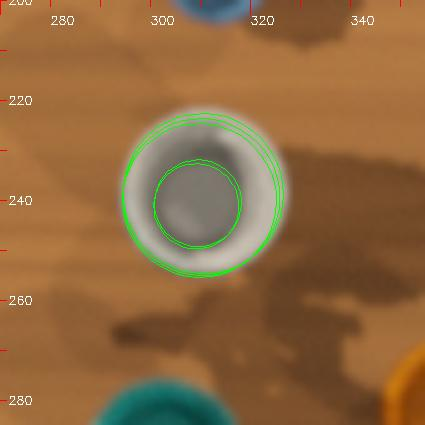

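White is seated level in blue: the rings match a 24 mm rise in both views, and the cup was let go. Now lowering onto the tongs' grips.

```bash
python3 -m pendant '[[1,[0,0.05,-3],[0.002,0.01,0]],[1,[0,0.05,-7],[0.002,0.01,0]],[1,[0,0.05,-11],[0.002,0.01,0]],[1,[0,0.05,-14],[0.002,0.01,0]],[1,[0,0.05,-16],[0.002,0.01,0]],[1,[0,0.05,-17.5],[0.002,0.01,0]],[1,[0,0.05,-18],[0.002,0.01,0]],[1,[0,0.05,-18],[0.002,0.01,0]],[1,[0,0.05,-18],[0.002,0.01,0]]]'
python3 - <<'E'
from ov import *
c=cam("scene")
crop(c,320,170,150,130,5,"m10.png")
E
```

```text
clock: 8.85
position: [0.4281, 0.0998, 0.0306]
tool_rot: [[0.987, 0.163, 0.0], [0.163, -0.987, -0.0], [0.0, 0.0, -1.0]]
wrist_force: [-0.1, 0.3, 0.4]
opening: 0.0854
```

View pics/m10.png

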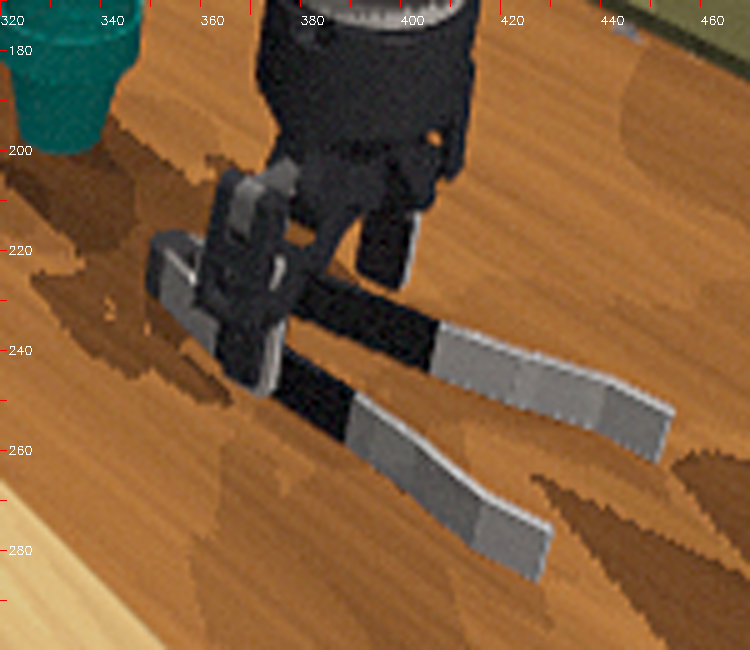

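```bash
python3 -m pendant '[[1,[-0.1,0.1,-0.3],[0,0,0]],[0.9,[-0.1,0.1,-0.3],[0,0,0]],[0.8,[-0.1,0.1,-0.3],[0,0,0]],[0.7,[-0.1,0.1,-0.3],[0,0,0]],[0.65,[-0.1,0.1,-0.3],[0,0,0]],[0.6,[-0.1,0.1,-0.3],[0,0,0]],[0.6,[-0.1,0.1,-0.3],[0,0,0]],[0.6,[-0.1,0.1,-0.3],[0,0,0]],[0.6,[-0.1,0.1,-0.3],[0,0,0]]]' 30
python3 - <<'E'
from ov import *
c=cam("scene")
crop(c,320,170,150,130,5,"m11.png")
E
```

```text
clock: 9.8
position: [0.4279, 0.1016, 0.029]
tool_rot: [[0.987, 0.164, 0.002], [0.164, -0.987, 0.001], [0.003, -0.001, -1.0]]
wrist_force: [-2.5, 0.3, 11.0]
opening: 0.0515
```

View pics/m11.png

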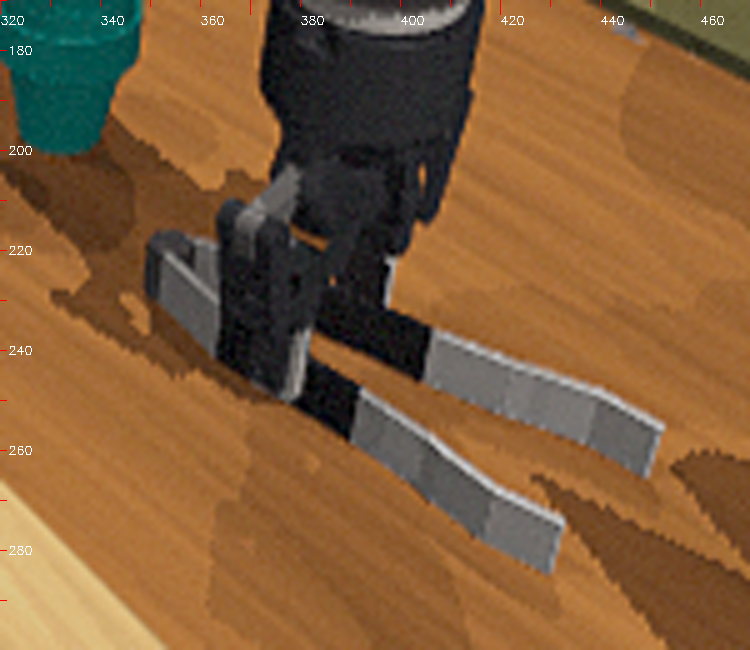

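```bash
python3 -m pendant '[[0.6,[0,0,1],[0,0,0]],[0.6,[0,0,2.5],[0,0,0]],[0.6,[0,0,5],[0,0,0]],[0.6,[0,0,7.5],[0,0,0]],[0.6,[1,-1,9],[0,0,0]],[0.6,[3.5,-3,10],[0,0,0]],[0.6,[6,-5,10],[0,0,0]],[0.6,[8,-8,10],[0,0,0]],[0.6,[8,-10,10],[0,0,0]],[0.6,[8,-10,10],[0,0,0]],[0.6,[8,-10,10],[0,0,0]],[0.6,[8,-10,10],[0,0,0]]]'
python3 - <<'E'
from ov import *
o=telemetry.observe();P=o["position"];T=o["tool_rot"];print(T.round(3),P)
g=P+np.array([0,0,-.029+.013]) ; d=-T[:,1]
L=[[g+.1*d],[g+.125*d],[g-.075*d],[g+d*.033],[g-.03*d]]
both("m12.png",L,{"top":(190,200,150,150,3),"scene":(270,110,120,130,3)})
E
```

```text
clock: 11.05
position: [0.5073, 0.0022, 0.1291]
tool_rot: [[0.986, 0.164, 0.002], [0.164, -0.986, 0.002], [0.002, -0.001, -1.0]]
wrist_force: [-0.2, -0.7, -0.5]
opening: 0.0513
[[ 0.986  0.164  0.002]
 [ 0.164 -0.986  0.002]
 [ 0.002 -0.001 -1.   ]] [0.50732441 0.00223477 0.12908027]
```

View pics/m12.png

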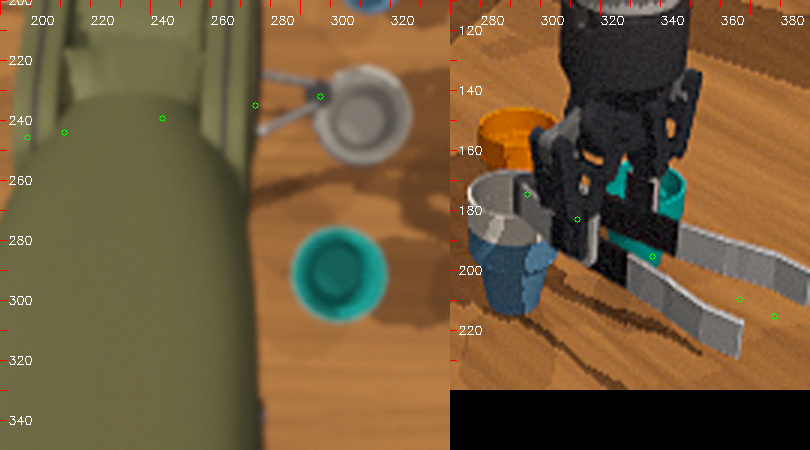

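The tongs are carried level, and the jaw-end dot lies midway between the jaws. Their pivot end is near the cups, so I raise it slightly and go over the roll.

```bash
python3 -m pendant '[[0.6,[1,0.5,0.8],[0,0,0]],[0.6,[4,0.9,1],[0,0,0]],[0.6,[7.5,0.9,1],[0,0,0]],[0.6,[11,0.9,1],[0,0,0]],[0.6,[14,0.9,0.5],[0,0,0]],[0.6,[15.7,0.9,0],[0,0,0]],[0.6,[15.7,0.9,0],[0,0,0]],[0.6,[15.7,0.9,0],[0,0,0]],[0.6,[15.7,0.9,0],[0,0,0]]]'
cat > look.py <<'E'
from ov import *
import sys
o=telemetry.observe();P=o["position"];T=o["tool_rot"];print(P,T[:,1].round(4),T[:,2].round(4))
g=P+np.array([0,0,-.016]) ; d=-T[:,1]
print("hollow",g+.1*d)
L=[[g+.1*d],[g+.125*d],ring(.648,.11,.036,.044)]
both(sys.argv[1],L,{"top":(170,120,110,110,3),"scene":(250,180,150,150,3)})
E
python3 look.py m13.png
```

```text
clock: 12.05
position: [0.6632, 0.0119, 0.1292]
tool_rot: [[0.986, 0.166, 0.001], [0.166, -0.986, 0.002], [0.001, -0.001, -1.0]]
wrist_force: [0.4, 0.1, -1.9]
opening: 0.0514
[0.66316055 0.0119171  0.12916085] [ 0.1657 -0.9862 -0.0015] [ 9.0e-04  1.7e-03 -1.0e+00]
hollow [0.64659168 0.1105348  0.11331079]
```

View pics/m13.png

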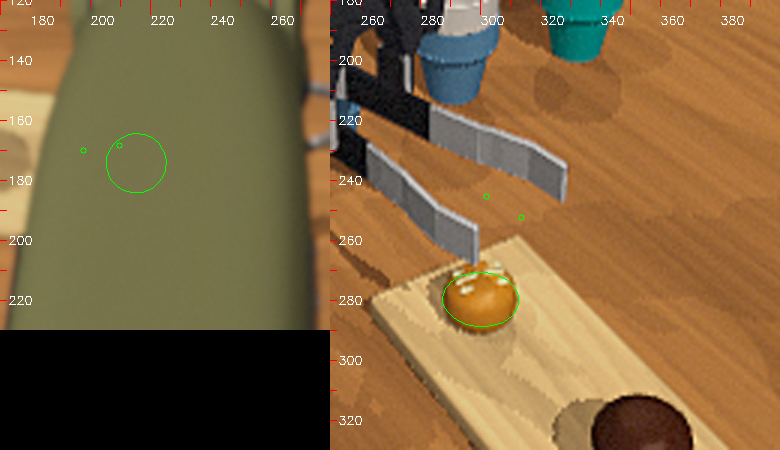

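```bash
python3 -m pendant '[[0.6,[0.1,0,-1.5],[0,0,0]],[0.6,[0.1,0,-3],[0,0,0]],[0.6,[0.1,0,-4.5],[0,0,0]],[0.6,[0.1,0,-5],[0,0,0]],[0.6,[0.1,0,-5],[0,0,0]],[0.6,[0.1,0,-5],[0,0,0]]]'
python3 look.py m14.png
```

```text
clock: 12.75
position: [0.6647, 0.0117, 0.0804]
tool_rot: [[0.986, 0.165, 0.003], [0.165, -0.986, 0.002], [0.003, -0.001, -1.0]]
wrist_force: [0.2, 0.2, 0.2]
opening: 0.0516
[0.66470827 0.01166537 0.08040138] [ 0.1653 -0.9862 -0.0012] [ 0.0028  0.0017 -1.    ]
hollow [0.64817692 0.1102894  0.06451888]
```

View pics/m14.png

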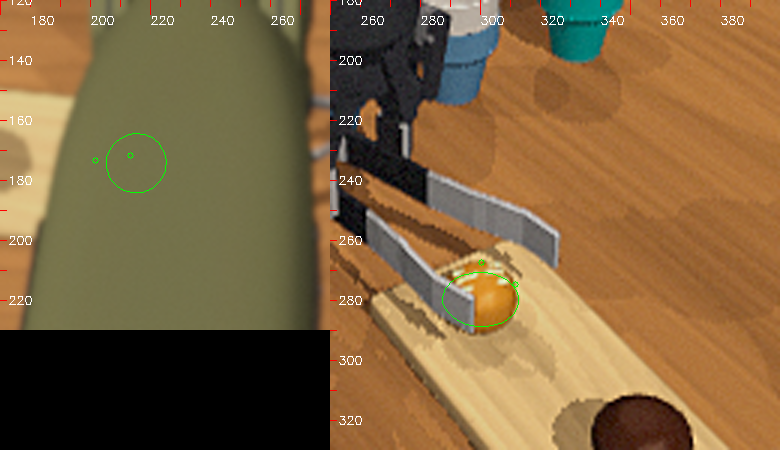

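```bash
python3 -m pendant '[[0.6,[0,0,-0.8],[0,0,0]],[0.6,[0,0,-1.6],[0,0,0]],[0.6,[0,0,-2.4],[0,0,0]],[0.6,[0,0,-2.6],[0,0,0]],[0.6,[0,0,-2.6],[0,0,0]]]'
python3 look.py m15.png
```

```text
clock: 13.35
position: [0.6644, 0.0117, 0.0536]
tool_rot: [[0.986, 0.165, 0.002], [0.165, -0.986, 0.002], [0.002, -0.001, -1.0]]
wrist_force: [-0.6, 0.5, -1.1]
opening: 0.0511
[0.66438024 0.01167517 0.05359555] [ 0.1653 -0.9862 -0.0014] [ 0.0017  0.0017 -1.    ]
hollow [0.64784921 0.11029923 0.03773275]
```

View pics/m15.png

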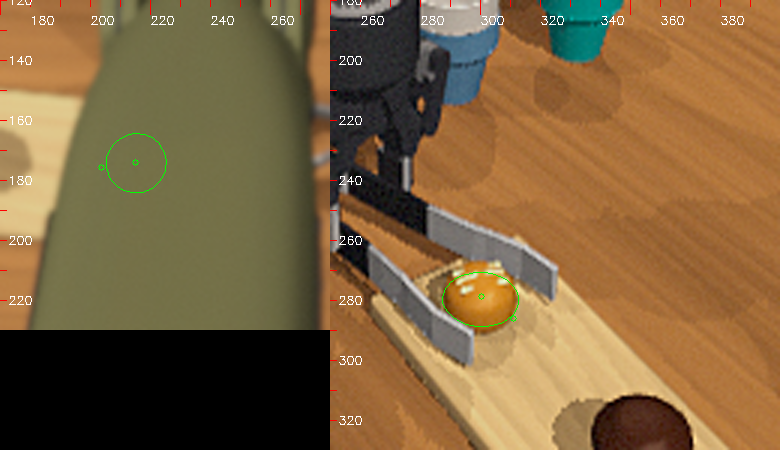

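The roll sits between the jaws, centred in the hollow at the right height. Closing gradually at 30 N.

```bash
python3 -m pendant '[[0.56,[0,0,0],[0,0,0]],[0.53,[0,0,0],[0,0,0]],[0.5,[0,0,0],[0,0,0]],[0.47,[0,0,0],[0,0,0]],[0.43,[0,0,0],[0,0,0]],[0.38,[0,0,0],[0,0,0]],[0.3,[0,0,0],[0,0,0]],[0.3,[0,0,0],[0,0,0]],[0.3,[0,0,0],[0,0,0]],[0.3,[0,0,0],[0,0,0]]]' 30
python3 look.py m16.png
```

```text
clock: 14.45
position: [0.6652, 0.0116, 0.0546]
tool_rot: [[0.986, 0.165, 0.004], [0.165, -0.986, 0.002], [0.004, -0.001, -1.0]]
wrist_force: [0.4, -0.6, 0.2]
opening: 0.0387
[0.66519378 0.01164965 0.05459195] [ 0.1653 -0.9862 -0.0011] [ 0.0036  0.0017 -1.    ]
hollow [0.64866185 0.1102736  0.03870027]
```

View pics/m16.png

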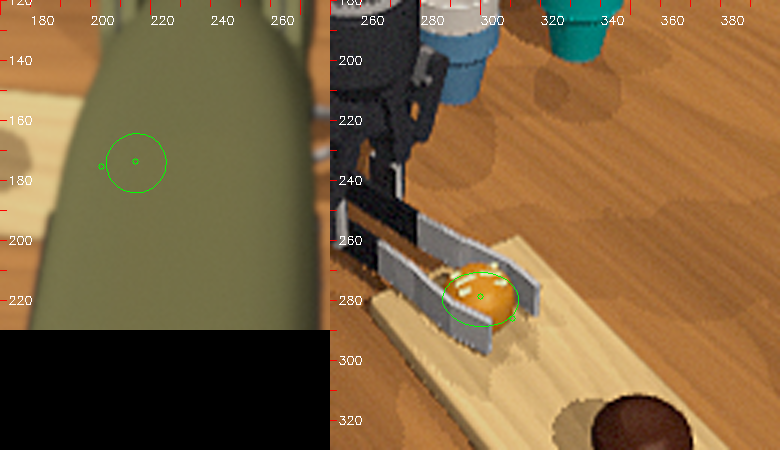

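```bash
python3 -m pendant '[[0.3,[0,0,0.5],[0,0,0]],[0.3,[0,0,1.2],[0,0,0]],[0.3,[0,0,2.2],[0,0,0]],[0.3,[0,0,3.5],[0,0,0]],[0.3,[0,0,5],[0,0,0]],[0.3,[0,0,6.5],[0,0,0]],[0.3,[0,0,8],[0,0,0]],[0.3,[0,0,9.5],[0,0,0]],[0.3,[0,0,11],[0,0,0]],[0.3,[0,0,12],[0,0,0]],[0.3,[0,0,12.5],[0,0,0]],[0.3,[0,0,12.5],[0,0,0]],[0.3,[0,0,12.5],[0,0,0]]]'
python3 look.py m17.png
```

```text
clock: 15.85
position: [0.6649, 0.0116, 0.1792]
tool_rot: [[0.986, 0.165, 0.003], [0.165, -0.986, 0.002], [0.003, -0.001, -1.0]]
wrist_force: [-0.5, 1.0, -1.8]
opening: 0.0383
[0.66487469 0.01164493 0.17915278] [ 0.1653 -0.9862 -0.0012] [ 0.0028  0.0016 -1.    ]
hollow [0.64834453 0.11026917 0.16326884]
```

View pics/m17.png

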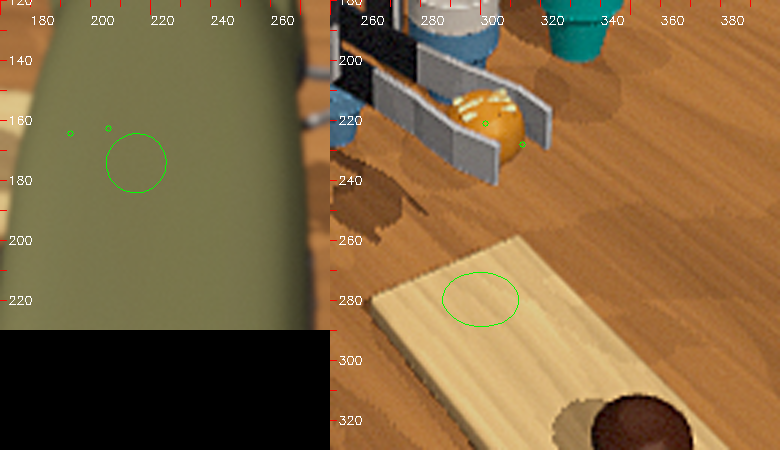

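```bash
python3 -m pendant '[[0.3,[-0.4,-0.6,0],[0,0,0]],[0.3,[-1.2,-1.8,0],[0,0,0]],[0.3,[-2.4,-3.6,0],[0,0,0]],[0.3,[-3.8,-5.7,0],[0,0,0]],[0.3,[-5.2,-7.8,0],[0,0,0]],[0.3,[-6.6,-9.9,0],[0,0,0]],[0.3,[-8,-12,0],[0,0,0]],[0.3,[-9.4,-14.1,0],[0,0,0]],[0.3,[-10.8,-16.2,0],[0,0,0]],[0.3,[-12,-18.1,0],[0,0,0]],[0.3,[-13,-19.6,0],[0,0,0]],[0.3,[-13.7,-20.6,-0.3],[0,0,0]],[0.3,[-14,-21.1,-0.6],[0,0,0]],[0.3,[-14,-21.1,-0.9],[0,0,0]],[0.3,[-14,-21.1,-0.9],[0,0,0]],[0.3,[-14,-21.1,-0.9],[0,0,0]]]'
cat > look2.py <<'E'
from ov import *
import sys
o=telemetry.observe();P=o["position"];T=o["tool_rot"];print(P,o["wrist_force"].round(1),T[:,2].round(4))
g=P+np.array([0,0,-.016]) ; d=-T[:,1]; h=g+.1*d
print("hollow",h)
L=[[h],[g+.125*d],ring(.5085,-.1005,.094,.066),ring(h[0],h[1],h[2]-.002,.044)]
both(sys.argv[1],L,{"top":(260,180,110,110,3),"scene":(220,80,130,150,3)})
E
python3 look2.py m18.png
```

```text
clock: 17.55
position: [0.5249, -0.1987, 0.1694]
tool_rot: [[0.986, 0.166, 0.002], [0.166, -0.986, 0.002], [0.002, -0.002, -1.0]]
wrist_force: [0.0, 0.9, -0.1]
opening: 0.0384
[ 0.52488948 -0.19874635  0.16937597] [ 0.   0.9 -0.1] [ 0.0016  0.002  -1.    ]
hollow [ 0.50826286 -0.10013841  0.15354929]
```

View pics/m18.png

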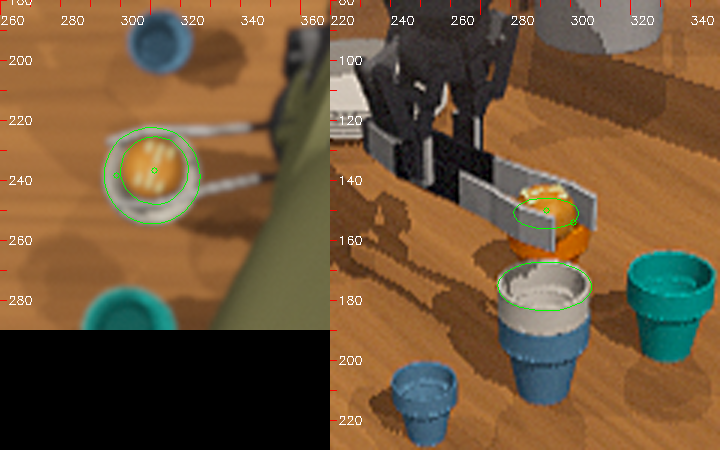

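Run:
```python
from ov import *
c=cam("top"); crop(c,285,210,50,50,10,"a.png"); 
im=c["img"][210:260,285:335].astype(int); m=(im[:,:,0]-im[:,:,2]>90)&(im[:,:,0]>150); m=cv2.morphologyEx(m.astype(np.uint8),cv2.MORPH_CLOSE,np.ones((5,5)))
n,l,st,ce=cv2.connectedComponentsWithStats(m)
for i in range(1,n):
  if st[i][4]>60: print(st[i],ce[i]+[285,210], ray(c,*(ce[i]+[285,210]),.1535))
```

```text
[   0    0   50   50 1071] [301.92063492 229.17647059] [ 0.521355   -0.08235139  0.1535    ]
[ 16  16  19  19 288] [309.77083333 235.01041667] [ 0.51032285 -0.09791863  0.1535    ]
```

View pics/a.png

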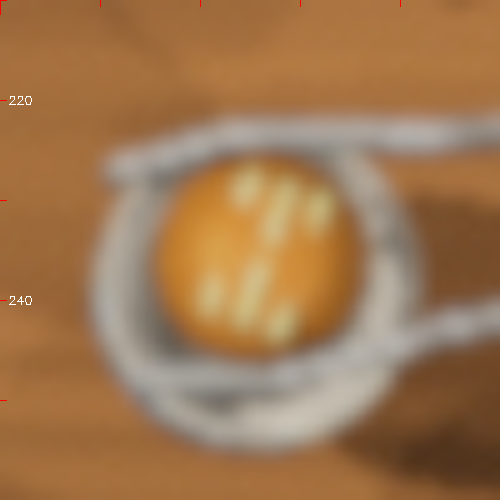

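```bash
python3 -m pendant '[[0.3,[-0.1,-0.05,-0.3],[0,0,0]],[0.3,[-0.15,-0.1,-0.5],[0,0,0]],[0.3,[-0.15,-0.1,-0.5],[0,0,0]],[0.3,[-0.15,-0.1,-0.5],[0,0,0]],[0.3,[-0.15,-0.1,-0.5],[0,0,0]],[0.3,[-0.15,-0.1,-0.5],[0,0,0]]]'
python3 look2.py m19.png
python3 - <<'E'
from ov import *
c=cam("scene");cv2.imwrite("pics/fs.png",c["img"][:,:,::-1])
c=cam("top");cv2.imwrite("pics/ft.png",c["img"][:,:,::-1])
E
```

```text
clock: 18.3
position: [0.5237, -0.1999, 0.1648]
tool_rot: [[0.986, 0.166, 0.002], [0.166, -0.986, 0.002], [0.003, -0.001, -1.0]]
wrist_force: [0.3, -0.5, -2.0]
opening: 0.0382
[ 0.52366049 -0.19991859  0.16477514] [ 0.3 -0.5 -2. ] [ 0.0023  0.0016 -1.    ]
hollow [ 0.50703163 -0.10131095  0.1488927 ]
```

View pics/m19.png

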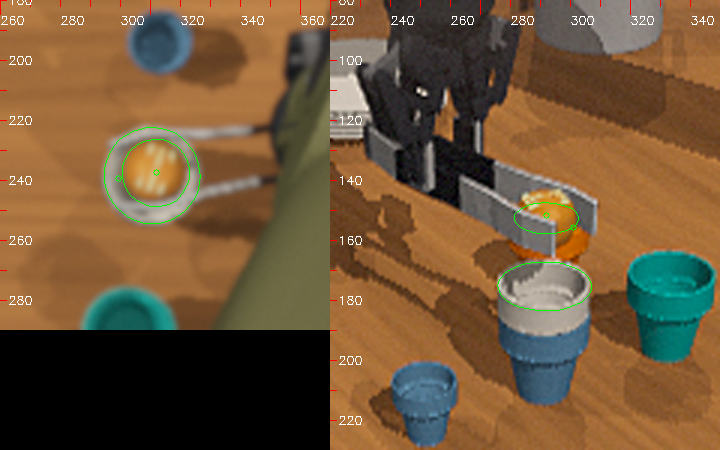

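View pics/fs.png

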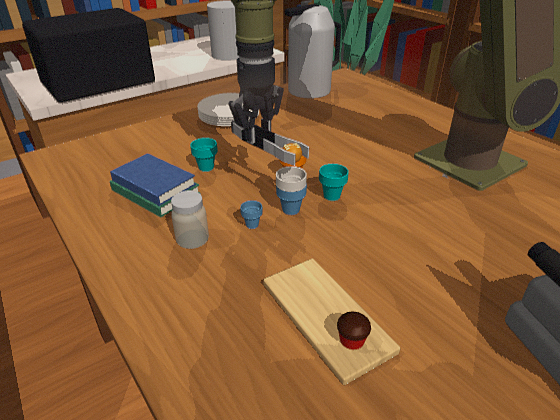

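View pics/ft.png

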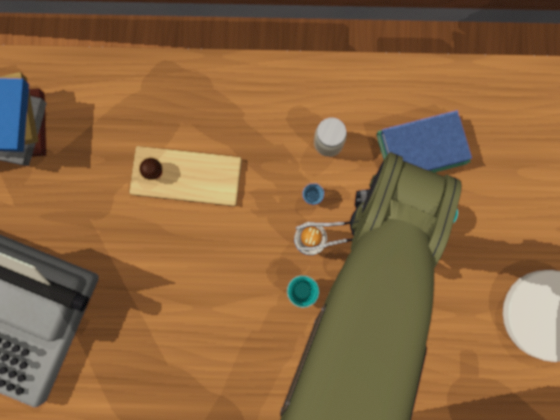

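The roll is held over the cups. The muffin (151,168), jar (331,136) and books haven't moved. Handing in.

```bash
python3 -c "
from plant import telemetry,r
o=telemetry.observe();print(abs(o['joint_vel']).max(),o['opening'],o['clock']);print(r.close_job())"
```

```text
0.0640605074258355 0.0382867010709931 18.5
the job is handed in; nothing more can be done
None
```

I handed the job in at 18.5 s with both parts done in order; `close_job()` gives no verdict.

- **Cups:** I seated the white cup in the large blue one and let it go. The outlines in both views match the expected 24 mm rise, upright. There was about 5 N of contact when it seated.
- **Roll:** I gripped the tongs part closed and carried them to the roll, then closed them on it at 30 N. The fingers stopped at 38 mm, and the gripper never touched the roll.
- **Final pose:** The roll was held still about 1–2 mm off the cup axis by my estimate, with its underside about 35 mm above the rim. The muffin, jar and books look unmoved in the last pictures.

**Checks that disagreed:**
- The two cameras differed by a few millimetres on cup and roll positions, so I used values between them.
- In the last top picture the roll sat about 2 mm towards +x of where the arm pose put it. I corrected part of that before handing in.
- On the first carry the tongs' pivot passed only about 6 mm above the cup rim by calculation. The top picture taken there shows the cups in place.

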